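Lay the espresso service: board, then cup

TASK

Set up the espresso service on the thin dark mat: first clear off whatever is standing on the mat, then lay the waisted wooden board flat in the middle of the mat, along its length, with its ringed end away from you, and only then stand the small espresso cup upright in the middle of the ring with its handle pointing to your right, square to the board. Set things down rather than letting them drop, leave the metal dosing cup and the cocoa shaker standing upright on the worktop clear of the mat, and do not disturb the big mug, vase, dropper bottle or milk pitcher.

Things in the scene. Friction and masses are not known exactly. Their poses are not given: they have to be found in the camera images.
- mat: thin dark rectangular mat, fixed, 200 x 100 mm, 1 mm thick (things on it stand at z = 0). Origin at its centre; x runs along its length and points away from the robot (within 0.3 rad), y to the left. 'You' stand where the robot stands. The espresso cup, the dosing cup or the shaker stands on it at the start.
- board_c (a point): centre (6 mm up) of the loose dark wooden board: 170 mm long (x), 12 mm thick, 0.16 kg; two round ends, diameter 68 mm, centred 51 mm either side of the middle, joined by a waist 44 mm wide (y), to be gripped across; the notch beside the waist is 50 mm long and opens outward. +x: end with the engraved ring; the other has a small black hole. Lies left or right of the mat, any yaw.
- board_ring (a point): centre of the pale engraved ring (52 mm outer diameter, flush) on the board's top face, 51 mm from the board's middle along its +x, 12 mm above its underside; same axes as the board.
- cup_c (a point): small espresso cup, pale outside and green inside: the point on the axis of its round bowl, half-way up (25 mm above its underside). Bowl 60 mm outside diameter at the rim, narrowing to a 42 mm foot, 50 mm high, hollow, 0.1 kg. z is up along its axis; the handle points along its own -y. It can be gripped across the bowl near the rim, clear of the handle.
- cup_handle (a point): outermost point of the espresso cup's handle, 53 mm from the bowl's axis along the cup's own -y, 31 mm above its underside; handle about 12 mm thick (x).
- dosing_c (a point): plain metal dosing cup (the one on or beside the mat, not the one on the scale at the back), straight-sided, no handle, 58 mm diameter, 52 mm high, 0.11 kg: its centre, 26 mm above its underside.
- shaker_c (a point): cocoa shaker, white lidded cylinder, 62 mm diameter (lid 66 mm from 70 mm up), 97 mm high, 0.16 kg: its centre, 48.5 mm above its underside.
- big_mug: bystander: large wide mug, 94 mm across, 58 mm high, handle along its own -y reaching 60 mm from the origin (all of it lies within 65 mm of the origin). Origin at the middle of its underside. It stands on the opposite side of the mat from the board.
- vase: bystander: white vase, 80 mm diameter, 164 mm high, beyond the mat. Origin at the centre of its underside.
- bottle: bystander: small dropper bottle, 34 mm diameter, 102 mm high, beyond the mat. Origin at the centre of its underside.
- pitcher: bystander: small steel milk pitcher, 74 x 100 mm, 91 mm high, beyond the mat (all of it within 55 mm of the origin). Origin at the middle of its underside.

How it is judged:
On the way, in this order (a step that is already met when the one before it is completed fails the run):
1. the board lies flat in the middle of the mat, ringed end away, let go, before the cup is on it (horizontal distance between board_c and mat below 0.02 m and angle between the x axis of board_c and the x axis of mat, either way round below 0.2 rad and x of board_ring in the frame of mat above 0.025 m and angle between board_c's own z axis and vertical below 0.06 rad and height (world z) of board_c below 0.01 m and contact force between the fingers and board below 0.05 N and horizontal distance between cup_c and board_ring above 0.06 m and horizontal distance between cup_c and board_c above 0.06 m), for 0.2 s.
2. the espresso cup stands upright in the ring on the board (horizontal distance between cup_c and board_ring below 0.01 m and angle between cup_c's own z axis and vertical below 0.08 rad and z of cup_c in the frame of board_c between 0.027 and 0.036 m and y of cup_handle in the frame of board_c below -0.034 m and horizontal distance between board_c and mat below 0.02 m and angle between the x axis of board_c and the x axis of mat, either way round below 0.2 rad and x of board_ring in the frame of mat above 0.025 m and angle between board_c's own z axis and vertical below 0.06 rad and height (world z) of board_c below 0.01 m), for 0.2 s.
At the end, for the whole second after the job is handed in: Board flat, middle within 20 mm of the mat's, along it within 0.2 rad, ringed end away; cup upright on it, axis within 10 mm of the ring's centre, handle end at least 34 mm right of the board's centre line; dosing cup and shaker upright on the worktop, clear of the mat; all let go (all of step 2 and angle between each of dosing_c, shaker_c's own z axis and vertical below 0.1 rad and height (world z) of dosing_c between 0.02 and 0.032 m and (x of dosing_c in the frame of mat above 0.125 m or x of dosing_c in the frame of mat below -0.125 m or y of dosing_c in the frame of mat above 0.075 m or y of dosing_c in the frame of mat below -0.075 m) and height (world z) of shaker_c between 0.0425 and 0.0545 m and (x of shaker_c in the frame of mat above 0.125 m or x of shaker_c in the frame of mat below -0.125 m or y of shaker_c in the frame of mat above 0.075 m or y of shaker_c in the frame of mat below -0.075 m)); the robot touches nothing.
It fails at once if the espresso cup, dosing cup or shaker is tipped by more than 0.6 rad (angle between any of cup_c, dosing_c, shaker_c's own z axis and vertical above 0.6 rad).
It fails at once if the espresso cup is let fall over the board from more than about 20 mm (horizontal distance between cup_c and board_ring below 0.05 m and z of cup_c in the frame of board_c above 0.056 m and contact force between the fingers and cup below 0.05 N).
It fails at once if the board is let fall from more than about 25 mm (height (world z) of board_c above 0.032 m and contact force between the fingers and board below 0.05 N).
It fails at once if the big mug, vase, dropper bottle or pitcher is moved more than 25 mm or tipped (distance of any of big_mug, vase, bottle, pitcher from where it was at the start of the episode above 0.025 m or angle between any of big_mug, vase, bottle, pitcher's own z axis and vertical above 0.35 rad).
It also fails if it takes over 72 s, if anything falls off the work surface, if the arm or the gripper's body presses on something with over 40 N, if the wrist force passes 120 N, or if a joint passes its speed limit or range.

ROBOT

A 6-joint arm with a two-finger parallel gripper is mounted at the origin on a cart in front of the work surface, level with it; the furniture and walls round the work are solid. World frame = base frame: x ahead of the robot, y to its left, z up, the work surface at z = 0. Lengths are in m, angles in rad, forces in N, time in s.
With the tool pointing down it reaches from about 0.275 to 0.825 m from the base axis. Payload 4.9 kg.
Tool frame: the origin (TCP) lies midway between the tips of the shut fingers; the grasp point (between the pads) lies 19 mm behind it (bot.grip_depth is the distance from the TCP to the grasp point, in m); z points along the fingers, y is the line along which they close (so a half turn about z gives the same grasp; the last joint's range is limited). The gripper opens to 85 mm and grips with 20 to 120 N. Pads are 22 mm wide; open, the fingers measure 114 mm over their backs; the gripper's body (76 mm by 85 mm) begins 54 mm behind the grasp point. The pads swing forward as they close: fully open they stand 13 mm farther back than shut.
Start: joints at [1.007, 0.326, -0.193, 1.052, 0, 1.437], TCP at [0.229, 0.5, 0.231] pointing down, gripper open.
Joint ranges: [-2.65, 2.65], [-0.97, 1.79], [-1.3, 1.35], [-1.93, 2.1], [-1.47, 1.37], [-3.14, 3.14]. Speed limits (rad/s): [2.57, 2.57, 3.14, 3.14, 3.14, 3.14].

INTERFACE

Orientations are given as a unit quaternion [w, x, y, z].
In Python, from cell import bot gives the robot as it stands. Calls block until the motion is done:
- bot.move_pose(position, orientation): joint-space move of the TCP to a pose.
- bot.move_linear(position, speed=0.15, rotation=None, until_force=None): straight line of the TCP; rotation=None keeps the orientation; speed is the mean speed in m/s. With until_force (N) it stops when the force on the tool has changed by that much, and returns True; else False.
- bot.goto_joints(angles): joint-space move.
- bot.set_gripper(opening, grasp_force=None): opening from 0.0 (shut) to 1.0 (fully open); grasp_force is the grip in N (None keeps the last); returns when the fingers have stopped.
- bot.wait(seconds).
- bot.solve_ik(position, orientation): joint angles nearest the present ones, or None.
- bot.camera(name): name is "side" or "top" or "wrist"; returns the picture (400x640x3 uint8, red, green, blue); there is no depth.
- bot.calibration(name): a dict with "mtx" (3x3 intrinsics, pixels), "extrinsics" (4x4, takes a point from world to camera coordinates); the wrist camera has in their place "hand_eye" (4x4, takes a point from camera to tool coordinates, whose origin is the TCP and whose axes are the flange's). Camera axes: x right, y down, z forward; pixel columns grow to the right and rows downward; lengths in m; the calibration is good to about 2 mm. A picture is of the moment at which its call begins: read the wrist's pose just before it. calibration takes no time and is no camera call.
A pose or a line that the arm cannot do raises bot.PlanningError and nothing moves.
- bot.close_job(): hands the job in; it is judged then, once.
Trained networks look in the newest picture that a camera, given by its name, has taken for a name from the list of things; names that differ only in an ending like _2 or _b are one class to them, and where a whole thing is asked for, a point or a joint stands for the part that bears it (a point fixed in the world has none). Each returns a list of dicts, best first, with "confidence" (0 to 1); they miss things now and then, are a little off and sometimes report something else, mostly with a low value. They report only what shows in the picture. A call takes as long as a camera call.
- bot.search_frame(camera, thing): "bbox" ([left, top, width, height] in pixels, round what is visible of it).
Readings, each from a call of its own:
- bot.read_clock(): time.
- bot.read_joint_positions(): joint angles.
- bot.read_joint_vel(): joint speeds.
- bot.read_joint_efforts(): joint torques, N m.
- bot.read_position(): TCP position.
- bot.read_tool_rot(): TCP orientation.
- bot.read_ft_force(): force on the tool from outside, world axes, zero at the start.
- bot.read_moment(): the same for the moment, N m.
- bot.read_gripper_width(): opening from 0.0 (shut) to 1.0 (fully open).
- bot.read_finger_force(): force on a finger pad.
Only numpy, scipy, OpenCV 4.12 (cv2) and the standard library are available. Lean on these libraries where they do the work, as an engineer would, in place of code of your own. Each camera call takes 0.05 s, during which the arm holds its last target. There are 200 camera calls.

## Working session

There is one attempt and no reset: what is moved stays moved. The work goes in short steps, each a Python script; the robot and the scene stay as the last script left them, time stands still between calls to the robot, and variables do not carry over. Pictures are saved under pics/ and viewed, at most 10 in all, crops included, and the job is handed in when it is done.

```bash
ls; mkdir -p pics
cat > h.py <<'E'
import numpy as np, cv2
from cell import bot
from scipy.spatial.transform import Rotation as R
def save(name,f):
    im=bot.camera(name); cv2.imwrite('pics/'+f,im[:,:,::-1]); return im
def ray(cam,uv,T=None):
    c=bot.calibration(cam); K=np.array(c['mtx'])
    d=np.linalg.inv(K)@np.array([uv[0],uv[1],1.])
    if cam=='wrist':
        X=(T if T is not None else tool())@np.array(c['hand_eye'])
    else: X=np.linalg.inv(np.array(c['extrinsics']))
    return X[:3,3],X[:3,:3]@d
def tool():
    q=bot.read_tool_rot();T=np.eye(4);T[:3,:3]=R.from_quat([q[1],q[2],q[3],q[0]]).as_matrix();T[:3,3]=bot.read_position();return T
def onz(cam,uv,z,T=None):
    o,d=ray(cam,uv,T); return o+d*(z-o[2])/d[2]
def proj(cam,p,T=None):
    c=bot.calibration(cam);K=np.array(c['mtx'])
    E=np.array(c['extrinsics']) if cam!='wrist' else np.linalg.inv((T if T is not None else tool())@np.array(c['hand_eye']))
    q=K@(E[:3,:3]@np.asarray(p,float)+E[:3,3]); return q[:2]/q[2]
def down(a):
    "tool pointing down, closing line (tool y) at world yaw a (mod pi)"
    y=np.array([np.cos(a),np.sin(a),0]);z=np.array([0,0,-1.]);x=np.cross(y,z)
    q=R.from_matrix(np.c_[x,y,z]).as_quat(); return [float(v) for v in (q[3],q[0],q[1],q[2])]
E
python3 - <<'E'
from h import *
for c in ('top','side'):
    save(c,c+'0.png')
    print(c,np.round(np.linalg.inv(np.array(bot.calibration(c)['extrinsics']))[:3,3],3))
    for t in ['mat','board_c','board_ring','cup_c','cup_handle','dosing_c','shaker_c','big_mug','vase','bottle','pitcher']:
        print(t,[(np.round(d['bbox'],0).tolist(),round(d['confidence'],2)) for d in bot.search_frame(c,t)[:2]])
print(bot.read_tool_rot(),bot.read_clock())
E
```

```text
pics
top [0.412 0.005 1.259]
mat [([289.0, 184.0, 59.0, 82.0], 0.88)]
board_c [([181.0, 241.0, 54.0, 47.0], 0.92), ([302.0, 194.0, 24.0, 28.0], 0.49)]
board_ring [([176.0, 245.0, 58.0, 49.0], 0.65)]
cup_c [([303.0, 193.0, 28.0, 29.0], 0.84)]
cup_handle [([302.0, 195.0, 26.0, 29.0], 0.65)]
dosing_c [([401.0, 179.0, 29.0, 26.0], 0.82), ([176.0, 243.0, 63.0, 49.0], 0.32)]
shaker_c [([195.0, 172.0, 35.0, 31.0], 0.57)]
big_mug [([405.0, 247.0, 45.0, 39.0], 0.85)]
vase [([335.0, 121.0, 30.0, 39.0], 0.8)]
bottle []
pitcher [([287.0, 110.0, 38.0, 38.0], 0.69)]
side [ 0.328 -1.04   0.792]
mat [([255.0, 218.0, 85.0, 39.0], 0.85)]
board_c [([219.0, 167.0, 43.0, 23.0], 0.88)]
board_ring [([213.0, 172.0, 54.0, 23.0], 0.89)]
cup_c [([300.0, 211.0, 35.0, 22.0], 0.82)]
cup_handle [([298.0, 207.0, 32.0, 32.0], 0.77)]
dosing_c [([355.0, 270.0, 28.0, 37.0], 0.95), ([344.0, 169.0, 9.0, 31.0], 0.19)]
shaker_c [([300.0, 144.0, 20.0, 36.0], 0.91)]
big_mug [([258.0, 286.0, 44.0, 48.0], 0.62)]
vase [([376.0, 179.0, 36.0, 64.0], 0.85)]
bottle [([341.0, 169.0, 10.0, 32.0], 0.88), ([377.0, 179.0, 33.0, 67.0], 0.2)]
pitcher []
[2.27721840e-06 2.13246776e-01 9.76998369e-01 2.25319845e-05] 1.2
```

Run:
```python
import cv2
a=cv2.imread('pics/top0.png')[90:310,150:470]
cv2.imwrite('pics/top0c.png',cv2.resize(a,(800,550),interpolation=cv2.INTER_CUBIC))
```

```text
(no output)
```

View pics/top0c.png

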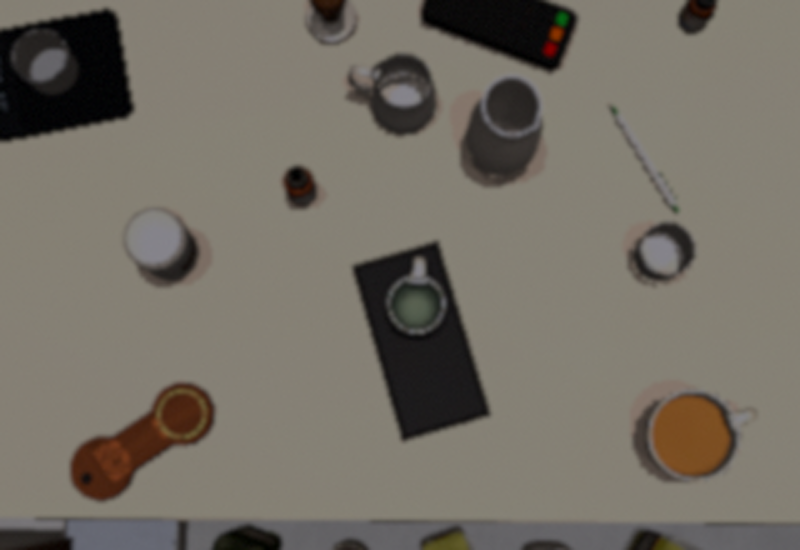

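The top crop shows the espresso cup on the mat at (416,304) with its handle pointing up at (419,262). The board lies left with its ring at (183,413) and its hole end at (101,468). The shaker (157,240), dosing cup (662,252), bottle (299,187) and mug (690,436) are all off the mat.

Run:
```python
from h import *
f=lambda x,y:(150+(x+.5)/2.5-.5,90+(y+.5)/2.5-.5)
for n,u,z in [('m1',(354,266),0),('m2',(438,243),0),('m3',(488,412),0),('m4',(403,439),0),('ring',(183,413),.012),('hole',(101,468),.012),('cup',(416,304),.05),('hand',(419,258),.031),('shaker',(157,240),.097),('dos',(665,250),.052),('mug',(690,436),.058),('bottle',(298,175),.102)]:
    print(n,np.round(onz('top',f(*u),z),3))
c=bot.calibration('wrist');print(np.round(c['hand_eye'],3).tolist(),np.round(c['mtx'],0).tolist())
```

```text
m1 [0.626 0.059 0.   ]
m2 [ 0.652 -0.033  0.   ]
m3 [ 0.467 -0.087  0.   ]
m4 [0.438 0.004 0.   ]
ring [0.464 0.24  0.012]
hole [0.405 0.325 0.012]
cup [ 0.577 -0.009  0.05 ]
hand [ 0.63  -0.012  0.031]
shaker [0.635 0.257 0.097]
dos [ 0.636 -0.272  0.052]
mug [ 0.441 -0.29   0.058]
bottle [0.703 0.114 0.102]
[[0.0, -0.955, -0.298, 0.076], [1.0, 0.0, -0.001, 0.0], [0.001, -0.298, 0.955, -0.142], [0.0, 0.0, 0.0, 1.0]] [[301.0, 0.0, 316.0], [0.0, 301.0, 199.0], [0.0, 0.0, 1.0]]
```

Run:
```python
from h import *
for n,p,a in [('cup',(.577,-.009,.02),1.51),('cup tmp',(.53,-.165,.02),.284),('cup fin',(.595,0,.03),.284),('board',(.434,.283,.001),.607),('board fin',(.546,-.014,.001),1.855)]:
  for s in (0,np.pi,):
    for z in (p[2],.25):
      q=bot.solve_ik([p[0],p[1],z],down(a+s)); print(n,round(s,1),z,None if q is None else np.round(q,2))
```

```text
cup 0 0.02 [-0.14  0.59 -0.37  0.61  0.   -0.08]
cup 0 0.25 [-0.14  0.37 -0.09  1.12  0.   -0.08]
cup 3.1 0.02 [-0.14  0.59 -0.37  0.61  0.    3.06]
cup 3.1 0.25 [-0.14  0.37 -0.09  1.12  0.    3.06]
cup tmp 0 0.02 [-0.43  0.56 -0.43  0.58  0.    0.85]
cup tmp 0 0.25 [-0.43  0.32 -0.15  1.1   0.    0.85]
cup tmp 3.1 0.02 [-0.43  0.56 -0.43  0.58  0.   -2.29]
cup tmp 3.1 0.25 [-0.43  0.32 -0.15  1.1   0.   -2.29]
cup fin 0 0.03 [-0.12  0.61 -0.31  0.65  0.    1.16]
cup fin 0 0.25 [-0.12  0.4  -0.04  1.14  0.    1.16]
cup fin 3.1 0.03 [-0.12  0.61 -0.31  0.65  0.   -1.98]
cup fin 3.1 0.25 [-0.12  0.4  -0.04  1.14  0.   -1.98]
board 0 0.001 [ 0.44  0.54 -0.54  0.48  0.    1.4 ]
board 0 0.25 [ 0.44  0.25 -0.24  1.07  0.    1.4 ]
board 3.1 0.001 [ 0.44  0.54 -0.54  0.48  0.   -1.74]
board 3.1 0.25 [ 0.44  0.25 -0.24  1.07  0.   -1.74]
board fin 0 0.001 [-0.16  0.58 -0.47  0.52  0.   -0.45]
board fin 0 0.25 [-0.16  0.31 -0.17  1.09  0.   -0.45]
board fin 3.1 0.001 [-0.16  0.58 -0.47  0.52  0.    2.7 ]
board fin 3.1 0.25 [-0.16  0.31 -0.17  1.09  0.    2.7 ]
```

Run:
```python
from h import *
import pickle
d={}
for n,p,a in [('board',(.42,.27,.24),.607),('cup',(.53,-.02,.26),1.51)]:
    bot.move_pose(p,down(a)); bot.wait(.3); d[n]=tool(); im=save('wrist','w_'+n+'.png')
    for t in ['board_c','board_ring'] if n=='board' else ['mat','cup_c','cup_handle']:
        print(t,[(np.round(k['bbox'],0).tolist(),round(k['confidence'],2)) for k in bot.search_frame('wrist',t)[:2]])
pickle.dump(d,open('T.pkl','wb'))
print(bot.read_clock())
a=cv2.imread('pics/w_board.png');b=cv2.imread('pics/w_cup.png')
cv2.imwrite('pics/w.png',cv2.resize(np.vstack([a,b])[:, :],(480,600)))
```

```text
board_c [([306.0, 96.0, 54.0, 133.0], 0.66)]
board_ring [([304.0, 96.0, 60.0, 130.0], 0.67)]
mat [([260.0, 89.0, 117.0, 163.0], 0.74)]
cup_c [([305.0, 182.0, 49.0, 62.0], 0.95), ([318.0, 315.0, 68.0, 43.0], 0.43)]
cup_handle [([306.0, 187.0, 47.0, 54.0], 0.66)]
4.65
```

View pics/w_board.png

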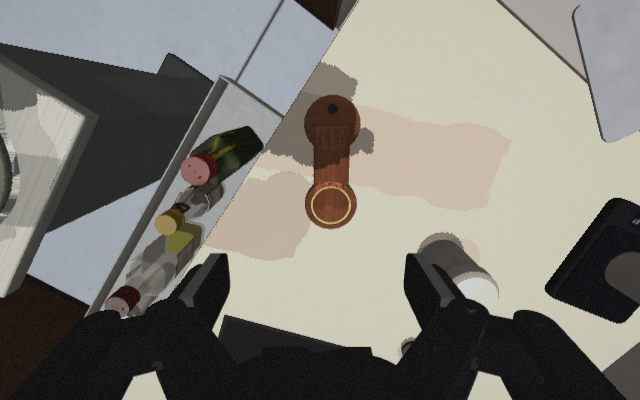

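View pics/w_cup.png

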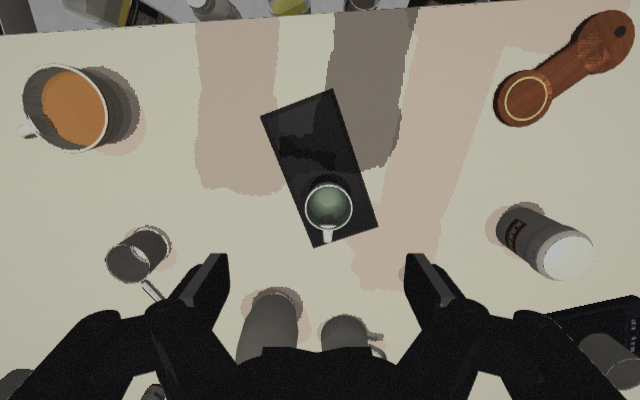

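The board picture shows the ring at (330.5,205.5) and the other end's centre near (332,122), waist clear. The cup picture shows mat corners at (261,117), (333,89), (378,226) and (314,247), the rim centre at (328.5,207) and the handle tip at (328,241).

Run:
```python
from h import *
import pickle
d=pickle.load(open('T.pkl','rb'))
# refine ring and end centre by fitting colour mask of board outline
im=cv2.imread('pics/w_board.png'); 
g=lambda n,u,z:onz('wrist',u,z,d[n])
r=g('board',(330.5,205.5),.012);e=g('board',(332,122),.012)
print('ring',r,'end',e,'dist',np.linalg.norm(r-e),'c',(r+e)/2,'yaw',np.arctan2(*(r-e)[1::-1]))
m=[g('cup',u,.001) for u in [(261,117),(333,89),(378,226),(314,247)]]
print(np.round(m,3)); c=np.mean(m,0); x=m[2]+m[3]-m[0]-m[1]; print('mat',c,np.arctan2(x[1],x[0]),np.linalg.norm(x)/2)
k=g('cup',(328.5,207),.05);h=g('cup',(328,241),.031)
print('cup',k,'handle',h,np.linalg.norm((h-k)[:2]),np.arctan2(*(h-k)[1::-1]))
# board mask orientation
hsv=cv2.cvtColor(im,cv2.COLOR_BGR2HSV)
mk=((hsv[...,1]>90)&((hsv[...,0]<18)|(hsv[...,0]>172))).astype(np.uint8); mk[:90]=0;mk[235:]=0;mk[:,:295]=0;mk[:,370:]=0
cn=max(cv2.findContours(mk,0,2)[0],key=cv2.contourArea)[:,0]
P=np.array([g('board',u,.009)[:2] for u in cn]).astype(np.float32)
print('rect',cv2.minAreaRect(P))
```

```text
ring [0.46157335 0.24217769 0.012     ] end [0.40178165 0.3284905  0.012     ] dist 0.10499976032510965 c [0.4316775  0.28533409 0.012     ] yaw -0.964964481562294
[[ 0.464 -0.087  0.001]
 [ 0.435  0.007  0.001]
 [ 0.624  0.063  0.001]
 [ 0.652 -0.03   0.001]]
mat [ 0.5436423 -0.0117233  0.001    ] 0.29181535235730066 0.19666050600761908
cup [ 0.57417802 -0.00715499  0.05      ] handle [ 0.62907354 -0.00973627  0.031     ] 0.05495617343200106 -0.04698709143028735
rect ((0.4322361648082733, 0.2843707203865051), (0.06661638617515564, 0.16829341650009155), 34.90325927734375)
```

Run:
```python
from h import *
M=.29; a=-.05+np.pi/2
bot.move_pose([.575,-.008,.11],down(a))
bot.move_linear([.575,-.008,.019],speed=.12)
bot.set_gripper(0.0,25); w=bot.read_gripper_width(); print('w',w,bot.read_finger_force(),bot.read_position())
bot.move_linear([.575,-.008,.10],speed=.12)
print(bot.read_finger_force(),bot.read_gripper_width())
bot.move_pose([.53,-.165,.09],down(M))
bot.move_linear([.53,-.165,.028],speed=.12)
print(bot.move_linear([.53,-.165,.015],speed=.02,until_force=2.5),bot.read_position())
bot.set_gripper(1.0)
bot.move_linear([.53,-.165,.12],speed=.15)
bot.move_pose([.47,-.09,.26],down(M)); bot.wait(.2)
import pickle; pickle.dump(tool(),open('T2.pkl','wb')); save('wrist','w2.png'); print(bot.search_frame('wrist','cup_c')[:1],bot.read_clock())
```

```text
w 0.669271285811424 26.18250477447873 [ 0.57578182 -0.00794557  0.02007313]
26.99582525761798 0.6682069704846193
True [ 0.53044458 -0.16516083  0.02009521]
[{'bbox': [321.0, 211.2, 48.2, 62.6], 'confidence': 0.63}] 11.725
```

View pics/w2.png

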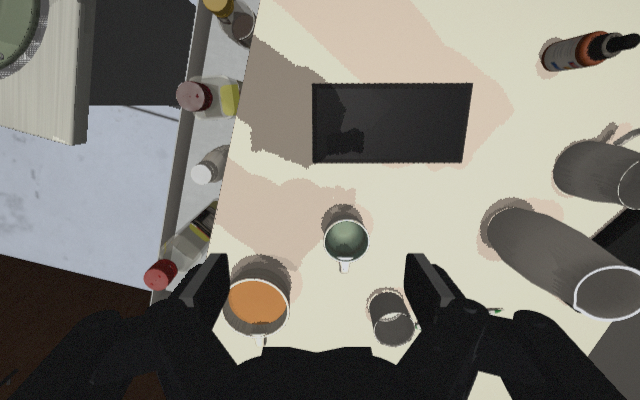

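The cup now stands upright right of the mat (rim centre (346,240), handle tip (344,271)), and the mat is empty (corners (313,83), (472,83), (462,162), (314,162)).

Run:
```python
from h import *
import pickle
T=pickle.load(open('T2.pkl','rb')); g=lambda u,z:onz('wrist',u,z,T)
m=[g(u,.001) for u in [(313,83),(472,83),(462,162),(314,162)]]; x=m[1]+m[2]-m[0]-m[3]
print('mat',np.mean(m,0),np.arctan2(x[1],x[0]))
k=g((346,240),.05);h=g((344.5,271),.031);print('cup',k,h,np.arctan2(*(h-k)[1::-1]))
b=[.432,.285]; a=.608; M=.29
bot.set_gripper(.75)
bot.move_pose([*b,.10],down(a))
bot.move_linear([*b,.016],speed=.12)
print('touch',bot.move_linear([*b,-.012],speed=.02,until_force=4),bot.read_position())
z=bot.read_position()[2]
bot.move_linear([*b,z+.002],speed=.02)
bot.set_gripper(0.0,40); print('w',bot.read_gripper_width(),bot.read_finger_force(),bot.read_position(),bot.read_ft_force())
print(bot.read_clock())
```

```text
mat [ 0.54425589 -0.01220139  0.001     ] 0.28958347541409935
cup [ 0.52963454 -0.16332115  0.05      ] [ 0.54679871 -0.21652424  0.031     ] -1.258722176734536
touch True [ 0.43193934  0.28497088 -0.00603679]
w 0.5041173744008811 48.55029774524155 [ 0.43363016  0.28601333 -0.00183872] [-2.30462898 -0.23966996 20.16802953]
16.0583
```

Run:
```python
from h import *
import pickle
M=.29; b=bot.read_position(); t=[.545,-.0125]
bot.move_linear([b[0],b[1],.06],speed=.1)
print(bot.read_finger_force(),bot.read_gripper_width())
bot.move_pose([*t,.06],down(M+np.pi/2))
bot.move_linear([*t,.008],speed=.12)
print(bot.move_linear([*t,-.004],speed=.015,until_force=4),bot.read_position())
bot.set_gripper(.75)
bot.move_linear([*t,.12],speed=.15)
bot.move_pose([.47,-.09,.26],down(M)); bot.wait(.2)
pickle.dump(tool(),open('T3.pkl','wb')); save('wrist','w3.png'); print(bot.read_clock())
```

```text
40.929678082466125 0.5070270437646782
True [ 0.5449327  -0.01251842 -0.00178735]
22.5083
```

View pics/w3.png

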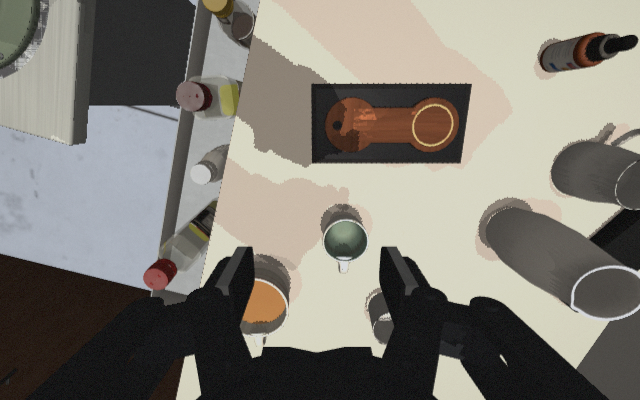

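The board lies flat and centred on the mat, with its ring away at (434.5,124.5). The cup still stands at (346,240).

Run:
```python
from h import *
import pickle
T=pickle.load(open('T3.pkl','rb')); g=lambda u,z:onz('wrist',u,z,T)
ring=g((434.5,124.5),.012); end=g((352,125),.012); k=g((345.5,240),.05); d=ring-end
print('ring',ring,'end',end,np.linalg.norm(d),np.arctan2(d[1],d[0]),'cup',k,'exp ring',.545+.051*np.cos(.29),-.0125+.051*np.sin(.29))
M=.29; c=[.530,-.165]
off=ring[:2]-k[:2]; t=np.array(c)+off; t2=np.array([.545+.051*np.cos(M),-.0125+.051*np.sin(M)])
print('targets',t,t2); assert np.linalg.norm(t-t2)<.008
t=(t+t2)/2
bot.set_gripper(1.0)
bot.move_pose([*c,.11],down(M)); bot.move_linear([*c,.0195],speed=.12)
bot.set_gripper(0.0,25); print(bot.read_gripper_width(),bot.read_finger_force(),bot.read_position())
bot.move_linear([*c,.10],speed=.12)
bot.move_linear([*t,.10],speed=.12)
bot.move_linear([*t,.040],speed=.10)
print(bot.move_linear([*t,.026],speed=.015,until_force=2.5),bot.read_position())
bot.set_gripper(1.0)
bot.move_linear([*t,.13],speed=.12)
bot.move_pose([.47,-.09,.26],down(M)); bot.wait(.2)
pickle.dump(tool(),open('T4.pkl','wb')); save('wrist','w4.png'); print(bot.read_clock())
```

```text
ring [0.59627399 0.00369629 0.012     ] end [ 0.49708322 -0.0266583   0.012     ] 0.10373143523809056 0.29697266055639104 cup [ 0.53016397 -0.16353372  0.05      ] exp ring 0.5938704376511476 0.00208356348034661
targets [0.59611002 0.00223001] [0.59387044 0.00208356]
0.6716435562993646 25.952468685864005 [ 0.53065078 -0.16529663  0.02057333]
True [0.5950629  0.0022384  0.03261269]
31.125
```

View pics/w4.png

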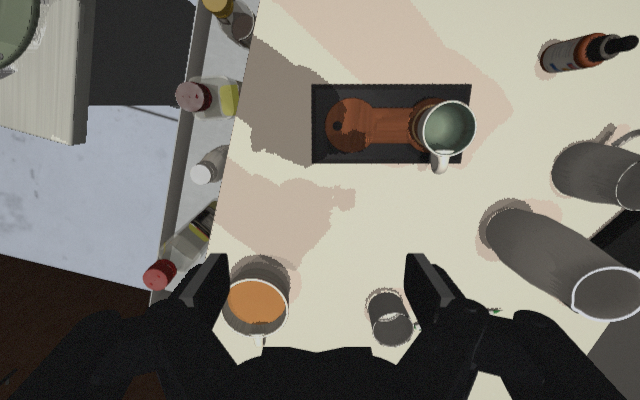

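The cup stands upright on the board's ringed end, with its rim centre near (447,128) and its handle tip at (441,173).

Run:
```python
from h import *
import pickle
T=pickle.load(open('T4.pkl','rb')); k=onz('wrist',(447,128),.062,T);h=onz('wrist',(441,172),.043,T)
e=k-[.5963,.0037,.062];print('cup-ring',e,'handle yaw',np.arctan2(*(h-k)[1::-1])-.29+np.pi/2)
if np.linalg.norm(e)<.006: print(bot.close_job())
```

```text
cup-ring [-0.00469928 -0.00158696  0.        ] handle yaw 0.14003056216922238
the job is handed in; nothing more can be done
None
```

The job is handed in, with no verdict shown to me: the board lies flat and centred on the mat with its ring away from you, and the cup stands upright about 5 mm off the ring's centre with its handle right, about 0.14 rad off square; the shaker and dosing cup were already clear of the mat and I left them alone.

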